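# Close up the circuit-board tester

### The job

Get the board tester ready to run: with the fingertips push the tray with the circuit board fully home into the tester while the cover is still up, then push the cover down until it is fully shut. Only push, do not lift anything; do not shove the tester along the bench, and leave the spool, the jar and the module where they stand.

Things in the scene. Friction and masses are not known exactly. Their poses are not given: they have to be found in the camera images.
- tester: Grey board tester, 200 (x) by 150 (y) by 60 mm high, an open-topped channel standing loose on the bench (about 4 kg; it stays put under pushes up to about 20 N). Origin: centre of its underside, on the bench. Its x runs from the front to the rear hinge (the tray slides home along +x), y to its left, z up. Side walls end at x = -100 mm in front, tops at z = 60 mm.
- tray (a joint): How far the tray stands out of the tester's front (towards its -x), in m: 0 = fully home, front plate flush against the side walls (hard stop); at the start 0.035 to 0.065. It slides with about 2 N of friction and stays where it is left.
- tray_front (a point): Middle of the outer face of the tray's upright aluminium front plate, 42 mm above the bench; moves with the tray. Plate 150 mm wide, 8 mm thick, from 14 to 60 mm above the bench: push its outer face along the tester's +x. The tray behind it carries a green circuit board, fixed to it. With the tray home this point is at x = -108 mm in the tester's frame.
- cover (a joint): Opening angle of the cover in rad: 0 = fully shut, flat on the side walls (hard stop); at the start 0.75 to 1.05. A stiff hinge: it stays where it is left; at the free edge about 2 to 3 N moves it, more when pushed nearer the hinge.
- cover_hinge (a point): Middle of the cover's hinge line, in the tester's frame at x = +85 mm, 60 mm above the bench; the hinge line runs along the tester's y. Axes as the tester's.
- cover_edge (a point): Middle of the cover's free edge on its outer (upper) face. Cover: grey frame, clear window, 160 mm from hinge to edge, 150 mm wide, 8 mm thick, outer face 9 mm off the hinge line. Open, it leans up from the rear hinge, free edge up and to the front (-x), outer face up and to the rear: push that face down. Shut, this point is 69 mm above the bench at x = -75 mm in the tester's frame.
- spool: Bystander: metal solder spool standing upright, black flanges 54 mm across, 46 mm high; origin under its centre.
- jar: Bystander: small jar with a metal cap, 52 mm across, 65 mm high; origin under its centre.
- module: Bystander: flat black plastic module, 70 (x) by 45 (y) by 22 mm high; origin under its centre.

How it is judged (in metres and radians):
On the way, in this order (a step that is already met when the one before it is completed fails the run):
1. the tray is fully home while the cover is still up (value of joint tray below 0.004 m and value of joint cover above 0.5 rad), for 0.2 s.
2. the cover is pushed fully shut over the homed tray (value of joint tray below 0.004 m and value of joint cover below 0.06 rad), for 0.2 s.
At the end, for the whole second after the job is handed in: Tray home to within 4 mm, cover shut to within 0.06 rad and at rest, tester within 20 mm of where it stood and on the bench, spool, jar and module within 25 mm of where they stood (all of step 2 and distance of tester from where it was at the start of the episode below 0.02 m and height (world z) of tester below 0.012 m and linear speed of tester below 0.01 m/s and velocity of joint cover between -0.05 and 0.05 rad/s and distance of each of spool, jar, module from where it was at the start of the episode below 0.025 m); the robot touches nothing.
It fails at once if the tester is shoved more than 20 mm along the bench (distance of tester from where it was at the start of the episode above 0.02 m).
It fails at once if the tester is lifted or tipped (height (world z) of tester above 0.012 m or angle between tester's own z axis and vertical above 0.12 rad).
It fails at once if the cover is lifted further open or the tray is pulled out, instead of being pushed (value of joint cover above 1.25 rad or value of joint tray above 0.08 m).
It fails at once if the spool, jar or module is moved more than 25 mm, lifted or knocked over (distance of any of spool, jar, module from where it was at the start of the episode above 0.025 m or angle between any of spool, jar, module's own z axis and vertical above 0.5 rad).
It also fails if it takes over 45 s, if anything falls off the work surface, if the arm or the gripper's body presses on something with over 40 N, if the wrist force passes 120 N, or if a joint passes its speed limit or range.

### The arm

A 6-joint arm with a two-finger parallel gripper is mounted at the origin on the work surface. World frame = base frame: x ahead of the robot, y to its left, z up, the work surface at z = 0. Lengths are in mm, angles in rad, forces in N, time in s.
With the tool pointing down it reaches from about 400 to 925 mm from the base axis. Payload 3.4 kg.
Tool frame: the origin (TCP) lies between the finger pads; the fingertips stand 19 mm ahead of it and the grasp point (between the pads) is the TCP; z points along the fingers, y is the line along which they close (so a half turn about z gives the same grasp; the last joint's range is limited). The gripper opens to 85 mm and grips with 20 to 120 N. Pads are 22 mm wide; open, the fingers measure 114 mm over their backs; the gripper's body (76 mm by 85 mm) begins 54 mm behind the grasp point. The pads swing forward as they close: fully open they stand 13 mm farther back than shut.
Start: joints at [1.123, 0.307, 1.506, -0, 1.328, -0.073], TCP at [209.988, 535.291, 250.305] pointing down, gripper open.
Joint ranges: [-3.12, 3.12], [-1.05, 2.28], [0.14, 2.33], [-1.42, 4.57], [0.1, 2.73], [-2.68, 2.68]. Speed limits (rad/s): [2.57, 2.57, 3.14, 3.14, 3.14, 3.14].

### API

Orientations are given as a unit quaternion [w, x, y, z].
In Python, from workcell import sensors, optics, bot gives the robot as it stands.
- The arm moves only by the tool servo_tool, never from a script. Its argument "targets" is a list of rows, each a list of 7 numbers: the shift along the tool's x, y, z scaled (see below), then the turn, a rotation vector about the tool's x, y, z scaled (see below), then the opening, from -1 (shut) to 1 (fully open). In form: [[x, y, z, wx, wy, wz, claw], ...]. A call has 1 to 5 rows; each row is the pose to reach, as a shift and turn from the pose commanded when the call began, along the tool's axes at that moment; what a row does not reach only later rows make up. The controller multiplies each number of a shift by 0.12 m and each number of a turn by 60 degrees. A row lasts 1/12 s, in which the tool goes at most 41.7 mm and 7.16 degrees, less where a joint would pass 70% of its speed; a pose out of reach is approached as far as the arm can. A call with a number of a shift or a turn outside -1 to 1 is refused whole. A call with a gripper value outside its range is refused whole. The fingers move at their own pace and stop on an object; the grip force is fixed at half the most. Time passes only in rows, so rows that repeat a pose let the fingers close. It gives the time, the measured TCP pose, the force, the opening and the grip force at its end, in the units of the state.
- sensors.state(): the state, without advancing time (a new reading comes with each control period).
- optics.camera(name): name is "side" or "top" or "wrist"; returns (picture, depth): 384x512x3 uint8, blue, green, red; 384x512 float32, mm along the optical axis (not along the pixel's ray), 0 where there is no reading.
- optics.calibration(name): a dict with "mtx" (3x3 intrinsics, pixels), "pose" (4x4, takes a point from camera to world coordinates). Camera axes: x right, y up, looking along -z (the intrinsics and any distortion apply to the point x, -y, -z); pixel columns grow to the right and rows downward; lengths in mm; the calibration is good to about 2 mm. The wrist camera is an equidistant fisheye: a pixel r from the principal point sees the ray r / f radians off the axis. A picture is of the moment at which its call begins: read the wrist's pose just before it. calibration takes no time and is no camera call; for the wrist camera it gives the pose at the moment of the call.
- bot.hand_in(): hands the job in; it is judged then, once.
The state is a dict: "time_s": time; "q": joint angles; "joint_velocities": joint speeds; "joint_efforts": joint torques, N m; "tool_pos": TCP position; "orientation": TCP orientation; "wrist_force": force on the tool from outside, world axes, zero at the start; "moment": the same for the moment, N m; "grip_width": finger opening in mm; "grasp_force": force on a finger pad.
Only numpy, scipy, OpenCV 4.12 (cv2) and the standard library are available. Lean on these libraries where they do the work, as an engineer would, in place of code of your own. Each camera call takes 0.05 s, during which the arm holds its last target. There are 200 camera calls.

## Working session

There is one attempt and no reset: what is moved stays moved. The work goes in short steps, Python scripts to look and compute and a tool call to move; the robot and the scene stay as the last step left them, time stands still between calls to the robot, and variables do not carry over. Pictures are saved under pics/ and viewed, at most 10 in all, crops included, and the job is handed in when it is done.

Besides the shell and the picture viewer there is one more tool, called after ">>>" as name([rows], argument=value, ...), one row to a line, values as JSON. servo_tool: Moves the arm, as the interface text tells. Its arguments: {"type":"object","properties":{"targets":{"type":"array","items":{"type":"array","items":{"type":"number","minimum":-1,"maximum":1}}}},"required":["targets"]}

```bash
mkdir -p pics
cat > h.py <<'E'
import numpy as np, cv2
from workcell import sensors, optics, bot
def cloud(n):
    im,d=optics.camera(n); c=optics.calibration(n); K=np.array(c['mtx']); T=np.array(c['pose'])
    v,u=np.mgrid[:384,:512]
    P=np.stack([(u-K[0,2])/K[0,0]*d,-(v-K[1,2])/K[1,1]*d,-d],-1)
    return im,d,P@T[:3,:3].T+T[:3,3]
E
python3 - <<'E'
from h import *
for n in('top','side'):
    im,d,W=cloud(n); cv2.imwrite(f'pics/{n}.png',im); np.savez(f'{n}.npz',im=im,d=d,W=W)
    print(n,optics.calibration(n)['pose'],(d>0).mean())
print(sensors.state())
E
```

```text
top [[ 1.04199397e-01  9.74841208e-01 -1.97045946e-01  3.71785178e+02]
 [-9.94538520e-01  1.00943103e-01 -2.65258820e-02 -1.02525026e+00]
 [-5.96809349e-03  1.98733765e-01  9.80035343e-01  1.06088199e+03]
 [ 0.00000000e+00  0.00000000e+00  0.00000000e+00  1.00000000e+00]] 0.9960734049479166
side [[ 9.05169003e-01  3.28200458e-01 -2.70099123e-01  3.27874266e+02]
 [-4.25049999e-01  6.97039961e-01 -5.77466701e-01 -5.30004051e+02]
 [-1.25495363e-03  6.37510590e-01  7.70440571e-01  8.04810423e+02]
 [ 0.00000000e+00  0.00000000e+00  0.00000000e+00  1.00000000e+00]] 0.9958750406901041
{'time_s': 0.1, 'q': array([ 1.12350915e+00,  3.07511958e-01,  1.50752072e+00,  8.42993481e-06,
        1.32846349e+00, -7.35104215e-02]), 'joint_velocities': array([-2.73046357e-03, -2.68674934e-04, -2.35412456e-03,  3.00536867e-05,
        7.88302571e-04, -1.87596093e-04]), 'joint_efforts': array([ 2.61520127e-04, -4.58531284e+01, -2.52607727e+01, -2.63415222e-04,
        5.59907334e-03,  1.83495126e-05]), 'tool_pos': array([209.71757907, 534.74661019, 249.47358733]), 'orientation': array([-2.48997878e-04,  1.85803273e-01,  9.82586504e-01, -9.18617326e-04]), 'wrist_force': array([-0.05938091,  0.78835145,  0.02277274]), 'moment': array([ 0.04054325, -0.00320112,  0.00151317]), 'grasp_force': 0.0, 'grip_width': 85.67021125866577}
```

View pics/top.png

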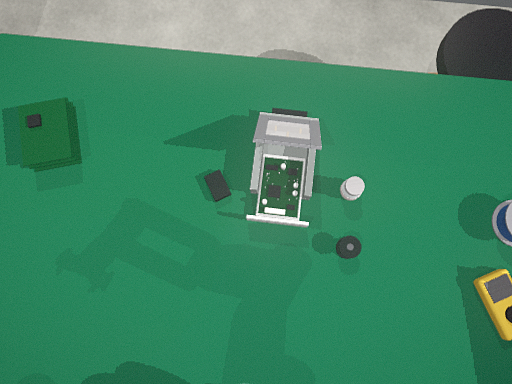

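View pics/side.png

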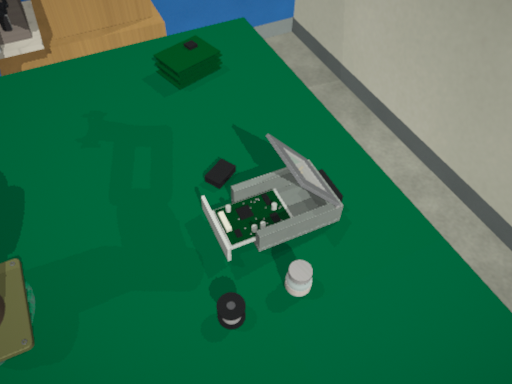

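The top view shows the front plate at about (248–308, 220), the walls running up to row 145, and the cover spanning rows 113–148. The jar is at (352, 188), the spool at (348, 247) and the module at (218, 186). In the side view the cover leans up, with its edge at about (268, 138) to (335, 200). Next I'll measure from the depth cloud.

Run:
```python
from h import *
t=np.load('top.npz'); W=t['W']; im=t['im']; s=np.load('side.npz'); S=s['W']
# front plate in top: bright pixels rows 205-230
hsv=cv2.cvtColor(im,cv2.COLOR_BGR2HSV)
m=(hsv[...,1]<60)&(hsv[...,2]>120)
def box(m,r0,r1,c0,c1):
    k=np.zeros_like(m);k[r0:r1,c0:c1]=m[r0:r1,c0:c1];return k
print('bench z',np.median(W[300:340,60:120,2]),np.median(S[300:340,100:150,2]))
for nm,X,I in(('top',W,im),('side',S,s['im'])):
    g=(np.ptp(I.astype(int),axis=2)<45)
    reg=(X[...,0]>300)&(X[...,0]<760)&(np.abs(X[...,1])<260)&g
    for lo,hi in((15,50),(53,66),(66,90),(90,120),(120,150),(150,180),(180,215)):
        p=X[reg&(X[...,2]>lo)&(X[...,2]<hi)]
        if len(p): print(nm,lo,hi,len(p),p.min(0).round(),p.max(0).round(),np.median(p,0).round())
    # walls+plate top z 52..68
    p=X[reg&(X[...,2]>52)&(X[...,2]<68)]
    print(cv2.minAreaRect(p[:,:2].astype(np.float32)))
    np.save(nm+'_p.npy',p)
# wall/plate lines by ray cast onto z=60 plane, top view
for r in(140,150,160,170,180,190,205,212,216,218,220,222,224,226):
    print(r,[(c,*W[r,c].round().astype(int)) for c in range(246,326,6) if W[r,c,2]>30])
```

```text
bench z 0.1813129475531241 0.5219558732874816
top 15 50 3246 [ 428. -228.   15.] [698. 172.  50.] [576. -29.  29.]
top 53 66 1215 [ 493. -224.   53.] [760.  53.  66.] [602. -82.  60.]
top 66 90 320 [ 495. -222.   66.] [757.  48.  90.] [743. -44.  77.]
top 90 120 405 [ 707. -100.   90.] [738.  49. 120.] [721. -23. 105.]
top 120 150 405 [ 680. -100.  120.] [709.  49. 150.] [695. -28. 136.]
top 150 180 453 [ 646. -100.  150.] [685.  50. 180.] [669. -26. 166.]
top 180 215 313 [645. -99. 180.] [658.  50. 189.] [650. -23. 183.]
((626.58203125, -86.51870727539062), (274.7700500488281, 266.7940979003906), 89.10958099365234)
side 15 50 4636 [ 428. -228.   15.] [760. 171.  50.] [584. -46.  31.]
side 53 66 1903 [ 494. -224.   53.] [760.  53.  66.] [612. -87.  60.]
side 66 90 298 [ 579. -223.   66.] [757.  49.  90.] [740. -85.  73.]
side 90 120 284 [ 702. -101.   90.] [737.  49. 120.] [722. -37. 105.]
side 120 150 296 [ 675. -101.  120.] [711.  49. 150.] [696. -40. 135.]
side 150 180 304 [ 647. -101.  150.] [685.  48. 180.] [669. -42. 166.]
side 180 215 309 [ 645. -100.  180.] [659.  51. 188.] [
[... 2629 characters left out ...]
4(-20), np.int64(59)), (282, np.int64(498), np.int64(-34), np.int64(61)), (288, np.int64(499), np.int64(-48), np.int64(59)), (294, np.int64(501), np.int64(-62), np.int64(61))]
222 [(276, np.int64(494), np.int64(-20), np.int64(37)), (282, np.int64(494), np.int64(-35), np.int64(50)), (288, np.int64(495), np.int64(-48), np.int64(60)), (294, np.int64(496), np.int64(-63), np.int64(57)), (300, np.int64(497), np.int64(-77), np.int64(60)), (306, np.int64(499), np.int64(-91), np.int64(59))]
224 [(294, np.int64(494), np.int64(-64), np.int64(39)), (300, np.int64(493), np.int64(-78), np.int64(54)), (306, np.int64(495), np.int64(-92), np.int64(56))]
226 [(306, np.int64(493), np.int64(-95), np.int64(32))]
```

Run:
```python
from h import *
a=cv2.imread('pics/top.png')[95:245,190:390]; b=cv2.imread('pics/side.png')[120:330,180:380]
a=cv2.resize(a,(800,600),interpolation=2); cv2.imwrite('pics/topc.png',a)
```

```text
(no output)
```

View pics/topc.png

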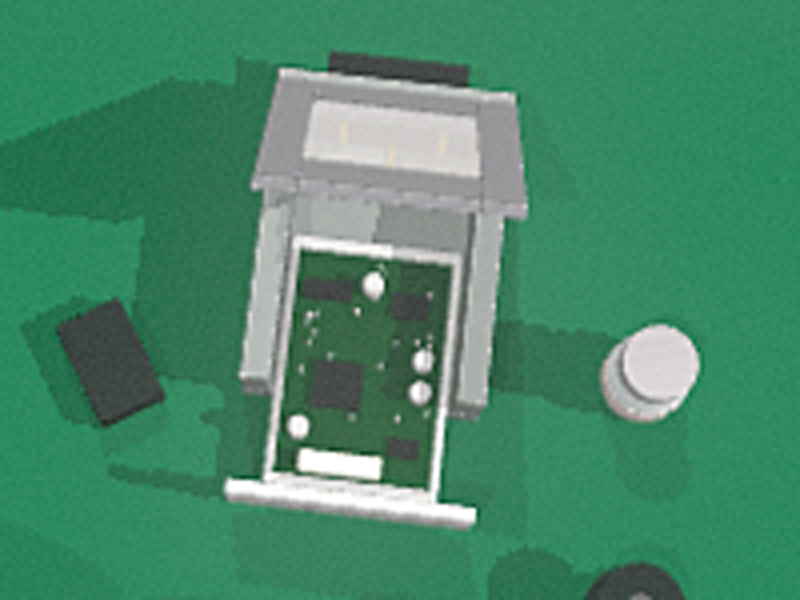

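>>> servo_tool([
  [-0.2,-0.1,0,0,0,-0.1,-1],
  [-0.45,-0.22,0,0,0,-0.2,-1],
  [-0.7,-0.35,0,0,0,-0.3,-1],
  [-0.9,-0.45,0,0,0,-0.357,-1],
  [-0.9,-0.45,0,0,0,-0.357,-1],
])

```text
time_s: 0.52
tool_pos: [293.1, 441.8, 249.8]
orientation: [0.0, 0.0, 1.0, -0.002]
wrist_force: [0.3, 0.4, -0.4]
grip_width: 25.5
grasp_force: 0.0
```

Run:
```python
from h import *
t=np.load('top.npz'); W=t['W']
# wall-top fronts, and bystanders
for c in range(252,260,2): print(c,[tuple(W[r,c].round().astype(int)) for r in range(184,194,2)])
for c in range(304,314,2): print(c,[tuple(W[r,c].round().astype(int)) for r in range(190,202,2)])
for n,(r0,r1,c0,c1) in dict(jar=(172,205,335,370),spool=(233,262,333,365),module=(168,204,204,234)).items():
    p=W[r0:r1,c0:c1].reshape(-1,3);p=p[p[:,2]>15]; print(n,p.min(0).round(),p.max(0).round())
from scipy.spatial.transform import Rotation as R
s=sensors.state();q=s['orientation'];print(s['tool_pos'],R.from_quat(q[[1,2,3,0]]).as_matrix().round(3),s['grip_width'])
```

```text
252 [(np.int64(578), np.int64(47), np.int64(61)), (np.int64(573), np.int64(47), np.int64(57)), (np.int64(568), np.int64(46), np.int64(58)), (np.int64(567), np.int64(46), np.int64(39)), (np.int64(566), np.int64(47), np.int64(15))]
254 [(np.int64(579), np.int64(42), np.int64(58)), (np.int64(573), np.int64(42), np.int64(61)), (np.int64(569), np.int64(41), np.int64(58)), (np.int64(567), np.int64(41), np.int64(44)), (np.int64(566), np.int64(42), np.int64(20))]
256 [(np.int64(579), np.int64(37), np.int64(58)), (np.int64(574), np.int64(37), np.int64(58)), (np.int64(570), np.int64(36), np.int64(56)), (np.int64(566), np.int64(36), np.int64(48)), (np.int64(567), np.int64(37), np.int64(20))]
258 [(np.int64(586), np.int64(34), np.int64(27)), (np.int64(584), np.int64(33), np.int64(14)), (np.int64(578), np.int64(33), np.int64(16)), (np.int64(573), np.int64(32), np.int64(14)), (np.int64(568), np.int64(32), np.int64(13))]
304 [(np.int64(577), np.int64(-80), np.int64(53)), (np.int64(572), np.int64(-81), np.int64(58)), (np.int64(566), np.int64(-81), np.int64(59)), (np.int64(564), np.int64(-82), np.int
[... 818 characters left out ...]
), np.int64(-96), np.int64(53)), (np.int64(569), np.int64(-102), np.int64(1)), (np.int64(564), np.int64(-102), np.int64(1))]
312 [(np.int64(590), np.int64(-105), np.int64(0)), (np.int64(585), np.int64(-105), np.int64(0)), (np.int64(579), np.int64(-106), np.int64(3)), (np.int64(575), np.int64(-106), np.int64(0)), (np.int64(569), np.int64(-107), np.int64(1)), (np.int64(564), np.int64(-107), np.int64(-1))]
jar [ 372. -224.   15.] [ 6.230e+02 -1.000e+00  1.061e+03]
spool [ 372. -229.   39.] [ 4.800e+02 -1.000e+00  1.061e+03]
module [372.  -1.  15.] [ 616.  172. 1061.]
[293.1356987  441.78164628 249.7881894 ] [[-1.     0.001  0.001]
 [ 0.001  1.    -0.004]
 [-0.001 -0.004 -1.   ]] 25.524077948812
```

>>> servo_tool([
  [-0.2,-0.3,0,0,0,0,-1],
  [-0.4,-0.6,0,0,0,0,-1],
  [-0.6,-0.85,0,0,0,0,-1],
  [-0.7,-1,0,0,0,0,-1],
  [-0.7,-1,0,0,0,0,-1],
])

```text
time_s: 0.93
tool_pos: [376.6, 322.5, 250.0]
orientation: [0.0, 0.002, 1.0, -0.001]
wrist_force: [0.0, -0.3, -0.6]
grip_width: 0.2
grasp_force: 0.0
```

>>> servo_tool([
  [-0.2,-0.3,0,0,0,0,-1],
  [-0.4,-0.6,0,0,0,0,-1],
  [-0.6,-0.85,0,0,0,0,-1],
  [-0.6,-1,0,0,0,0,-1],
  [-0.6,-1,0,0,0,0,-1],
])

```text
time_s: 1.35
tool_pos: [447.3, 203.3, 249.9]
orientation: [-0.001, 0.002, 1.0, -0.001]
wrist_force: [-0.2, 1.2, -0.2]
grip_width: -0.1
grasp_force: 0.0
```

>>> servo_tool([
  [0,-0.3,0.1,0,0,0,-1],
  [0,-0.6,0.2,0,0,0,-1],
  [0,-0.85,0.3,0,0,0,-1],
  [0,-1,0.4,0,0,0,-1],
  [0,-1,0.4,0,0,0,-1],
])

```text
time_s: 1.77
tool_pos: [444.4, 84.3, 200.1]
orientation: [-0.003, 0.001, 1.0, -0.0]
wrist_force: [-1.0, 0.2, -0.6]
grip_width: 0.0
grasp_force: 0.0
```

>>> servo_tool([
  [0,-0.3,0.2,0,0,0,-1],
  [0,-0.6,0.4,0,0,0,-1],
  [0,-0.8,0.6,0,0,0,-1],
  [0,-0.9,0.7,0,0,0,-1],
  [0,-0.9,0.7,0,0,0,-1],
])

```text
time_s: 2.18
tool_pos: [445.5, -22.3, 116.1]
orientation: [-0.002, 0.001, 1.0, 0.001]
wrist_force: [-1.0, 0.3, 0.8]
grip_width: -0.4
grasp_force: 0.0
```

>>> servo_tool([
  [0,-0.02,0.2,0,0,0,-1],
  [0,-0.02,0.4,0,0,0,-1],
  [0,-0.02,0.55,0,0,0,-1],
  [-0.1,-0.02,0.55,0,0,0,-1],
  [-0.2,-0.02,0.55,0,0,0,-1],
])

```text
time_s: 2.6
tool_pos: [470.3, -22.2, 51.8]
orientation: [-0.001, -0.0, 1.0, 0.001]
wrist_force: [0.7, -0.7, -0.5]
grip_width: 0.1
grasp_force: 0.0
```

>>> servo_tool([
  [-0.05,0,0,0,0,0,-1],
  [-0.1,0,0,0,0,0,-1],
  [-0.15,0,0,0,0,0,-1],
  [-0.2,0,0,0,0,0,-1],
  [-0.25,0,0,0,0,0,-1],
])

```text
time_s: 3.02
tool_pos: [500.2, -24.0, 52.5]
orientation: [-0.001, -0.0, 1.0, 0.0]
wrist_force: [-2.6, 1.0, 0.4]
grip_width: 0.1
grasp_force: 1.2
```

>>> servo_tool([
  [-0.05,0,0,0,0,0,-1],
  [-0.1,0,0,0,0,0,-1],
  [-0.15,0,0,0,0,0,-1],
  [-0.2,0,0,0,0,0,-1],
  [-0.25,0,0,0,0,0,-1],
])

```text
time_s: 3.43
tool_pos: [531.4, -24.9, 52.3]
orientation: [-0.0, 0.0, 1.0, -0.0]
wrist_force: [-2.6, 1.3, 0.9]
grip_width: 0.3
grasp_force: 1.2
```

>>> servo_tool([
  [-0.01,0,0,0,0,0,-1],
  [-0.02,0,0,0,0,0,-1],
  [-0.03,0,0,0,0,0,-1],
  [-0.04,0,0,0,0,0,-1],
  [-0.05,0,0,0,0,0,-1],
])

```text
time_s: 3.85
tool_pos: [536.7, -25.1, 52.3]
orientation: [-0.0, -0.0, 1.0, -0.0]
wrist_force: [-1.1, -1.8, 1.0]
grip_width: -0.2
grasp_force: 1.0
```

>>> servo_tool([
  [-0.01,0,0,0,0,0,-1],
  [-0.02,0,0,0,0,0,-1],
  [-0.03,0,0,0,0,0,-1],
  [-0.04,0,0,0,0,0,-1],
  [-0.04,0,0,0,0,0,-1],
])

```text
time_s: 4.27
tool_pos: [542.0, -24.9, 52.3]
orientation: [0.0, -0.0, 1.0, -0.0]
wrist_force: [-1.6, -0.7, 1.1]
grip_width: -0.1
grasp_force: 0.6
```

>>> servo_tool([
  [-0.01,0,0,0,0,0,-1],
  [-0.02,0,0,0,0,0,-1],
  [-0.03,0,0,0,0,0,-1],
  [-0.03,0,0,0,0,0,-1],
])

```text
time_s: 4.6
tool_pos: [545.6, -24.8, 52.3]
orientation: [0.0, -0.0, 1.0, -0.0]
wrist_force: [-0.4, -0.2, 0.4]
grip_width: 0.3
grasp_force: 0.7
```

Run:
```python
from h import *
im,d,W=cloud('side'); cv2.imwrite('pics/side2.png',cv2.resize(im[120:280,170:370],(800,600)[:2],interpolation=2))
g=np.ptp(im.astype(int),axis=2)<45
for y0 in(-95,-75,15,35):
  for k in((25,50),(56,64)):
    p=W[g&(abs(W[...,1]-y0)<8)&(W[...,2]>k[0])&(W[...,2]<k[1])&(W[...,0]>480)&(W[...,0]<600)]
    print(y0,k,len(p),p[:,0].min().round(1) if len(p) else 0)
```

```text
-95 (25, 50) 136 554.8
-95 (56, 64) 115 555.5
-75 (25, 50) 20 555.0
-75 (56, 64) 48 555.1
15 (25, 50) 7 594.6
15 (56, 64) 0 0
35 (25, 50) 0 0
35 (56, 64) 0 0
```

View pics/side2.png

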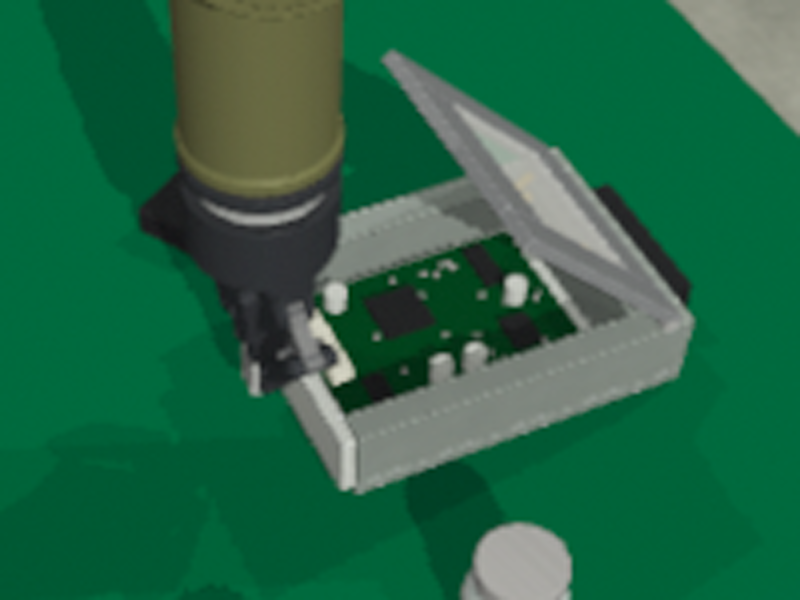

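The side view shows the plate almost against the wall end at about (350, 480), with the cover still up. I'll keep easing forward until the force rises.

>>> servo_tool([
  [-0.01,0,0,0,0,0,-1],
  [-0.02,0,0,0,0,0,-1],
  [-0.02,0,0,0,0,0,-1],
])

```text
time_s: 4.9
tool_pos: [546.7, -24.7, 52.2]
orientation: [-0.001, -0.0, 1.0, 0.0]
wrist_force: [-4.3, -1.6, 2.4]
grip_width: -0.0
grasp_force: 2.2
```

>>> servo_tool([
  [-0.01,0,0,0,0,0,-1],
  [-0.02,0,0,0,0,0,-1],
  [-0.02,0,0,0,0,0,-1],
])

```text
time_s: 5.15
tool_pos: [546.7, -24.7, 52.0]
orientation: [-0.003, -0.0, 1.0, 0.0]
wrist_force: [-8.8, -1.7, 5.5]
grip_width: -0.1
grasp_force: 4.3
```

>>> servo_tool([
  [0,0,0,0,0,0,-1],
  [0,0,0,0,0,0,-1],
  [0.1,0,0,0,0,0,-1],
  [0.25,0,0,0,0,0,-1],
  [0.25,0,-0.2,0,0,0,-1],
])

```text
time_s: 5.57
tool_pos: [514.0, -23.9, 72.9]
orientation: [-0.005, 0.0, 1.0, 0.001]
wrist_force: [-1.5, 0.7, 0.4]
grip_width: 0.1
grasp_force: 0.0
```

>>> servo_tool([
  [0,0,-0.3,0,0,0,-1],
  [0,0,-0.6,0,0,0,-1],
  [0,0,-0.9,0,0,0,-1],
  [0,0,-1,0,0,0,-1],
  [0,0,-1,0,0,0,-1],
])

```text
time_s: 5.98
tool_pos: [524.4, -24.9, 201.1]
orientation: [0.006, -0.0, 1.0, -0.0]
wrist_force: [0.1, 0.0, 0.2]
grip_width: 0.2
grasp_force: 0.0
```

>>> servo_tool([
  [0,0,-0.25,0,0,0,-1],
  [0,0,-0.4,0,0,0,-1],
  [0,0,-0.4,0,0,0,-1],
])

```text
time_s: 6.23
tool_pos: [522.9, -24.9, 247.1]
orientation: [0.004, -0.0, 1.0, -0.0]
wrist_force: [1.7, -0.4, 0.8]
grip_width: -0.2
grasp_force: 0.0
```

Run:
```python
from h import *
print(sensors.state()['tool_pos'])
for n in('side','top'):
    im,d,W=cloud(n); cv2.imwrite(f'pics/{n}3.png',im)
    g=(np.ptp(im.astype(int),axis=2)<45)&(W[...,2]>25)&(W[...,2]<64)&(W[...,0]>530)&(W[...,0]<570)
    for y0 in(-90,-70,20,40):
        p=W[g&(abs(W[...,1]-y0)<8)]; print(n,y0,len(p),p[:,0].min().round(1) if len(p) else 0)
    c=W[(W[...,2]>95)&(W[...,2]<200)&(W[...,0]>640)&(W[...,0]<740)&(W[...,1]>-95)&(W[...,1]<45)]
    if len(c): print(n,'cover slope',np.arctan(-np.polyfit(c[:,0],c[:,2],1)[0]),'zmax',np.percentile(c[:,2],99.5),c[:,0].min())
```

```text
[522.85034733 -24.86665381 247.14981675]
side -90 114 555.6
side -70 54 556.3
side 20 50 557.7
side 40 48 558.3
side cover slope 0.8323159826960989 zmax 187.22699008725445 645.2790851953075
top -90 2 555.9
top -70 0 0
top 20 0 0
top 40 1 558.7
```

>>> servo_tool([
  [-0.25,0,0,0,0,0,-1],
  [-0.5,0,0,0,0,0,-1],
  [-0.75,0,0,0,0,0,-1],
  [-0.95,0,0,0,0,0,-1],
  [-0.95,0,0,0,0,0,-1],
])

```text
time_s: 6.75
tool_pos: [638.3, -24.8, 241.1]
orientation: [0.0, -0.0, 1.0, 0.0]
wrist_force: [0.1, 0.8, 0.7]
grip_width: 0.1
grasp_force: 0.0
```

>>> servo_tool([
  [-0.2,0,0,0,0,0,-1],
  [-0.4,0,0.1,0,0,0,-1],
  [-0.4,0,0.25,0,0,0,-1],
  [-0.4,0,0.3,0,0,0,-1],
  [-0.4,0,0.3,0,0,0,-1],
])

```text
time_s: 7.17
tool_pos: [679.1, -24.5, 203.6]
orientation: [-0.005, -0.0, 1.0, 0.0]
wrist_force: [-0.5, -0.6, -0.3]
grip_width: -0.4
grasp_force: 0.0
```

>>> servo_tool([
  [0.03,0,0.06,0,0,0,-1],
  [0.05,0,0.11,0,0,0,-1],
  [0.1,0,0.15,0,0,0,-1],
  [0.14,0,0.2,0,0,0,-1],
  [0.19,0,0.24,0,0,0,-1],
])

```text
time_s: 7.58
tool_pos: [659.2, -24.8, 180.0]
orientation: [0.001, 0.0, 1.0, -0.0]
wrist_force: [2.0, 0.1, 0.7]
grip_width: -0.4
grasp_force: 0.9
```

>>> servo_tool([
  [0.03,0,0.05,0,0,0,-1],
  [0.06,0,0.1,0,0,0,-1],
  [0.09,0,0.14,0,0,0,-1],
  [0.12,0,0.18,0,0,0,-1],
  [0.14,0,0.22,0,0,0,-1],
])

```text
time_s: 8.0
tool_pos: [641.7, -24.7, 152.6]
orientation: [-0.0, -0.0, 1.0, 0.0]
wrist_force: [-0.0, 0.9, 2.2]
grip_width: 0.1
grasp_force: 0.9
```

Run:
```python
from h import *
im,d,W=cloud('side'); cv2.imwrite('pics/side4.png',cv2.resize(im[100:280,170:410],(800,600),interpolation=2))
```

```text
(no output)
```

View pics/side4.png

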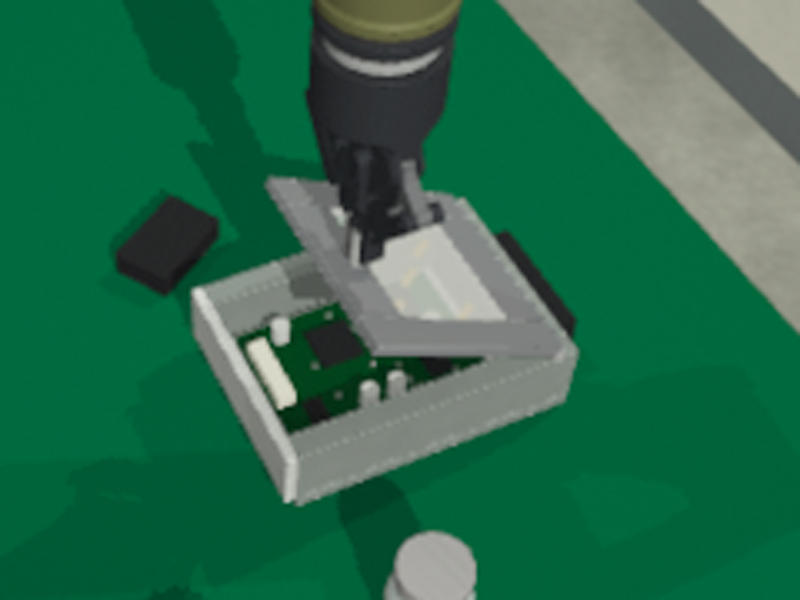

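The tray is home and the fingertips, at about (370, 250), are pressing the cover's front frame bar. The cover is closing, so I'll keep following the arc.

>>> servo_tool([
  [0.02,0,0.04,0,0,0,-1],
  [0.04,0,0.08,0,0,0,-1],
  [0.06,0,0.12,0,0,0,-1],
  [0.08,0,0.16,0,0,0,-1],
  [0.09,0,0.2,0,0,0,-1],
])

```text
time_s: 8.47
tool_pos: [631.2, -24.8, 128.5]
orientation: [-0.0, -0.0, 1.0, 0.0]
wrist_force: [-0.8, 0.3, 2.2]
grip_width: -0.3
grasp_force: 0.9
```

>>> servo_tool([
  [0.015,0,0.04,0,0,0,-1],
  [0.03,0,0.08,0,0,0,-1],
  [0.04,0,0.12,0,0,0,-1],
  [0.05,0,0.15,0,0,0,-1],
  [0.05,0,0.18,0,0,0,-1],
])

```text
time_s: 8.88
tool_pos: [625.1, -24.8, 107.0]
orientation: [-0.0, -0.0, 1.0, 0.0]
wrist_force: [-0.4, 0.1, 1.8]
grip_width: -0.3
grasp_force: 0.8
```

>>> servo_tool([
  [0.005,0,0.025,0,0,0,-1],
  [0.01,0,0.05,0,0,0,-1],
  [0.015,0,0.075,0,0,0,-1],
  [0.02,0,0.1,0,0,0,-1],
  [0.02,0,0.12,0,0,0,-1],
])

```text
time_s: 9.3
tool_pos: [623.0, -24.7, 92.8]
orientation: [-0.0, -0.0, 1.0, 0.0]
wrist_force: [-1.1, 0.9, 1.9]
grip_width: 0.1
grasp_force: 0.8
```

>>> servo_tool([
  [0,0,0.01,0,0,0,-1],
  [0,0,0.02,0,0,0,-1],
  [0,0,0.03,0,0,0,-1],
  [0,0,0.04,0,0,0,-1],
  [0,0,0.04,0,0,0,-1],
])

```text
time_s: 9.72
tool_pos: [623.3, -24.9, 88.2]
orientation: [0.0, -0.0, 1.0, -0.0]
wrist_force: [-0.1, 0.3, -0.0]
grip_width: 0.3
grasp_force: 0.0
```

>>> servo_tool([
  [0,0,0.01,0,0,0,-1],
  [0,0,0.02,0,0,0,-1],
  [0,0,0.02,0,0,0,-1],
])

```text
time_s: 9.97
tool_pos: [623.5, -24.9, 87.9]
orientation: [0.001, -0.0, 1.0, -0.0]
wrist_force: [-3.9, 1.0, 11.5]
grip_width: 0.4
grasp_force: 6.1
```

Stop reached: the force is 11.5 N at the expected height. I'll hold briefly, then lift away and check.

>>> servo_tool([
  [0,0,0.01,0,0,0,-1],
  [0,0,0.01,0,0,0,-1],
  [0,0,0.01,0,0,0,-1],
  [0,0,-0.1,0,0,0,-1],
  [0,0,-0.3,0,0,0,-1],
])

```text
time_s: 10.38
tool_pos: [621.4, -24.7, 120.2]
orientation: [-0.002, -0.0, 1.0, 0.0]
wrist_force: [-0.1, -0.5, -0.9]
grip_width: 0.1
grasp_force: 0.0
```

>>> servo_tool([
  [0,0,-0.3,0,0,0,-1],
  [0,0,-0.6,0,0,0,-1],
  [0,0,-0.9,0,0,0,-1],
  [0,0,-1,0,0,0,-1],
  [0,0,-1,0,0,0,-1],
])

```text
time_s: 10.8
tool_pos: [626.3, -25.2, 247.1]
orientation: [0.005, -0.0, 1.0, -0.001]
wrist_force: [0.3, -0.2, -0.4]
grip_width: 0.4
grasp_force: 0.0
```

Run:
```python
from h import *
im,d,W=cloud('side'); cv2.imwrite('pics/side5.png',im)
g=(np.ptp(im.astype(int),axis=2)<45)
for y0 in(-90,-70,20,40):
    p=W[g&(abs(W[...,1]-y0)<8)&(W[...,2]>25)&(W[...,2]<64)&(W[...,0]>530)&(W[...,0]<570)]; print(y0,p[:,0].min() if len(p) else 0)
    c=W[g&(abs(W[...,1]-y0)<8)&(W[...,0]>592)&(W[...,0]<745)&(W[...,2]>50)&(W[...,2]<100)]
    if len(c): f=np.polyfit(c[:,0],c[:,2],1); print(' cover z at 600,740',np.polyval(f,[600,740]))
```

```text
-90 556.0355986930972
 cover z at 600,740 [67.19474003 69.21501278]
-70 556.3091910782963
 cover z at 600,740 [68.78807602 68.42456786]
20 557.7536474092763
 cover z at 600,740 [68.58873254 68.38598409]
40 558.2346323085225
 cover z at 600,740 [68.57885772 69.22756294]
```

View pics/side5.png

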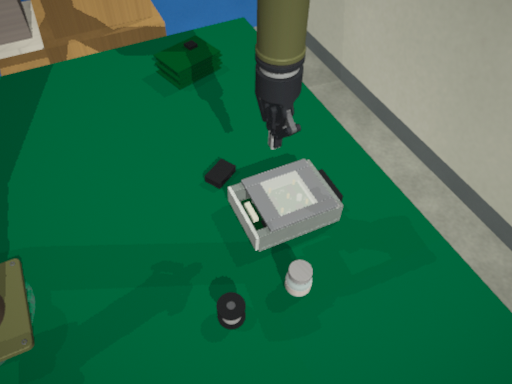

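The cover lies flat at z≈69, the tray is flush, and the bystanders are unmoved. The module is at (220, 173), the jar at (299, 278) and the spool at (231, 310).

```bash
python3 -c "
from workcell import bot; print(bot.hand_in())"
```

```text
the job is handed in; nothing more can be done
None
```

The job is handed in (no verdict returned): the last depth check showed the tray home and the cover flat shut, with the tester, spool, jar and module where they started.

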